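# Draw a flat ribbon retractor out of the rack and lay it in the instrument basket

### The arm

A 6-joint arm with a two-finger parallel gripper is mounted at the origin on the work surface. World frame = base frame: x ahead of the robot, y to its left, z up, the work surface at z = 0. Lengths are in m, angles in rad, forces in N, time in s.
With the tool pointing down it reaches from about 0.25 to 0.725 m from the base axis. Payload 4 kg.
Tool frame: the origin (TCP) lies on the centre line of the jaws, within the pads' length; the fingertips stand 25 mm ahead of it and the grasp point (between the pads) lies 6 mm ahead of it (bot.tip_extent is the distance from the TCP to the fingertips, in m); z points along the fingers, y is the direction in which the jaws open and shut (so a half turn about z gives the same grasp; the last joint's range is limited). The gripper opens to 85 mm and grips with 20 to 120 N. Pads are 22 mm wide; open, the fingers measure 114 mm over their backs; the gripper's body (76 mm by 85 mm) begins 54 mm behind the grasp point. The pads swing forward as they close: fully open they stand 13 mm farther back than shut.
Start: joints at [-1.242, 0.241, 0.005, 1.335, 0, 1.571], TCP at [0.161, -0.473, 0.256] pointing down, gripper open.
Joint ranges: [-2.72, 2.72], [-1.05, 1.87], [-1.09, 1.28], [-1.99, 2.15], [-1.42, 1.44], [-3.14, 3.14]. Speed limits (rad/s): [2.79, 2.79, 3.14, 3.14, 3.14, 3.14].

### API

Orientations are given as a unit quaternion [x, y, z, w].
In Python, from workcell import readout, viewer, order, bot gives the robot as it stands. The module is installed in compiled form; this text tells all that it offers.
- The arm moves only by the shell command python3 -m crank 'ROWS'. ROWS is text: rows parted by semicolons, each of 7 numbers parted by spaces: the shift along the tool's x, y, z in m, then the turn, a rotation vector about the tool's x, y, z in rad, then the gripper's target within -1 to 1 (shut at 1, half-way at 0, fully open at -1). A call has 1 to 20 rows; each row shifts and turns the pose as measured when the row begins, along the tool's axes as they then stand; what a row does not reach is not made up. A row lasts 1/12 s, in which the tool goes at most 41.7 mm and 7.16 degrees, less where a joint would pass 70% of its speed; a pose out of reach is approached as far as the arm can. A call with a gripper value outside its range is refused whole. The fingers move at their own pace and stop on an object; the grip force is fixed at half the most. Time passes only in rows, so rows that do not move let the fingers close. It gives the time, the measured TCP pose, the force and the opening at its end, in the units of the state.
- readout.get_obs(): the state, without advancing time (a new reading comes with each control period).
- viewer.camera(name): name is "scene" or "top"; returns the picture (400x640x3 uint8, red, green, blue); there is no depth.
- viewer.calibration(name): a dict with "fx", "fy", "cx", "cy" (pixels), "eye" and "rotation" of the camera in the world. Camera axes: x right, y down, z forward; pixel columns grow to the right and rows downward; lengths in m; the calibration is good to about 2 mm. A picture is of the moment at which its call begins. calibration takes no time and is no camera call.
- order.job_done(): hands the job in, once; it reports no verdict.
The state is a dict: "clock": time; "joint_pos": joint angles; "joint_vel": joint speeds; "tau": joint torques, N m; "eef_pos": TCP position; "tool_rot": TCP orientation; "ft_force": force on the tool from outside, world axes, zero at the start; "ft_torque": the same for the moment, N m; "grip_width": finger opening in m.
Only numpy, scipy, OpenCV 4.12 (cv2) and the standard library are available. Lean on these libraries where they do the work, as an engineer would, in place of code of your own. Each camera call takes 0.05 s, during which the arm holds its last target. There are 200 camera calls.

### The job

Three flat steel ribbon retractors lie in the bays of the dark deck of the bench rack, under its wire shelf; the widest one has to go into the wire instrument basket. Reach in under the wire shelf, press on it lightly with closed fingertips and slide it flat along its bay until its end hangs about 4 cm over the deck's front edge, then grip it there by its two long sides and lift it out. Set it down, without dropping it, flat across both silicone bars of the basket in their wide empty notch, midway along, and let go; leave the other two retractors and the scissors where they are.

Things in the scene. Friction and masses are not known exactly. Their poses are not given: they have to be found in the camera images.
- wide_mid (a point): Centre (half-way up) of the retractor to move: the widest, a flat steel strip 190 mm long (x), 58 mm wide (y), 3 mm thick (z), corners rounded to 12 mm, about 0.25 kg, loose. Its x axis points along it into the rack at the start, and it lies along the middle of its bay. It slides easily on the deck: closed fingertips pressing on it with 8 to 15 N draw it along; it must not be pressed on the deck with over 40 N.
- wide_end (a point): Middle of the short end of the same wide strip that lies nearest the deck's front edge, half-way up its thickness (95 mm from the centre, along the strip's -x). At the start it lies 12 to 26 mm inside the edge.
- deck_edge (a point): Middle of the front edge of the rack's dark deck, on its upper face, 100 mm above the bench. x points into the rack, level and square to the edge; y along the edge; z up. Deck fixed, 4 mm thick, 250 mm deep, 258 mm long, empty below its front 60 mm. Three bays centred at y = -82, 0, +82 mm, each 76 mm wide between dividers 22 mm high that begin 6 mm behind the edge.
- slim_mid (a point): Centre (half-way up) of the narrowest retractor, 190 x 30 x 3 mm, loose, in another bay: to be left alone.
- medium_mid (a point): Centre (half-way up) of the middling retractor, 160 x 40 x 3 mm, loose, in another bay: to be left alone.
- notch (a point): Centre of the wide notch, level with the bars' upper faces, on which the strip's underside comes to rest: 33 mm above the bench. x is the way the strip must lie (either way round) and points away from the robot, z up. Two grey bars run along y at x = -42 and +42 mm, 12 mm wide; the notch is 72 mm wide (y) between ribs 13 mm high.
- scissors_mid (a point): Centre of the closed steel scissors, 140 x 30 x 5 mm, lying across the bars in a narrow notch of the basket, 100 mm from the middle of the wide notch on its -y side: to be left alone.
- shelf_bar (a point): Middle of the front bar of the wire shelf over the deck, at its underside: 180 mm above the deck, 45 mm behind its edge (+x). The shelf covers all behind it; axes as deck_edge. Its two posts stand at the back, outside the deck's ends; the sides are open. A tool pointing straight down cannot touch the strip; tilted 30 to 40 degrees, fingers into the rack, it reaches 70 to 90 mm behind the deck's edge.
- basket_floor (a point): Centre of the basket's wire floor, 27 mm below the bars' upper faces, axes as notch. The basket is fixed, 280 mm long (x) and 240 mm wide (y) inside, its wire walls 42 mm high above the floor. Seen from here the wide notch lies 40 mm to +y.
Things that resemble listed ones, but are neither listed nor needed, are in the scene too. What is shaped like the part that bears wide_mid but turquoise is not meant.

How it is judged:
On the way, in this order (a step that is already met when the one before it is completed fails the run):
1. the wide retractor, still lying flat on the deck, has been slid out until its end hangs at least 28 mm over the deck's front edge (x of wide_end in the frame of deck_edge below -0.028 m and z of wide_end in the frame of deck_edge between -0.003 and 0.006 m and angle between wide_mid's own z axis and vertical below 0.05 rad), for 0.2 s.
2. it has been gripped and lifted clear of the deck (height (world z) of wide_mid above 0.125 m and contact force between wide and the fingers above 2 N), for 0.1 s.
3. it is lowered onto the bars (within 12 mm) over the wide notch while still held in the fingers (z of wide_mid in the frame of notch below 0.0135 m and x of wide_mid in the frame of notch between -0.035 and 0.035 m and y of wide_mid in the frame of notch between -0.012 and 0.012 m and contact force between wide and the fingers above 2 N), for 0.1 s.
At the end, for the whole second after the job is handed in: The wide retractor lies flat (within 3 degrees) and still across both silicone bars, in the wide notch between the ribs (within 10 mm of its middle sideways, 30 mm lengthways, 9 degrees in direction), and is released (z of wide_mid in the frame of notch between -0.001 and 0.004 m and x of wide_mid in the frame of notch between -0.03 and 0.03 m and y of wide_mid in the frame of notch between -0.01 and 0.01 m and angle between wide_mid's own z axis and vertical below 0.05 rad and angle between the x axis of wide_mid and the x axis of notch, either way round below 0.16 rad and linear speed of wide below 0.02 m/s and contact force between wide and the fingers below 0.2 N); the robot touches nothing.
It fails at once if the wide retractor was pressed against the rack with more than 40 N (contact force between wide and rack above 40 N).
It fails at once if one of the other two retractors was shifted by more than 15 mm (distance of any of slim_mid, medium_mid from where it was at the start of the episode above 0.015 m).
It fails at once if the scissors in the basket were shifted by more than 15 mm (distance of scissors_mid from where it was at the start of the episode above 0.015 m).
It also fails if it takes over 64 s, if anything falls off the work surface, if the arm or the gripper's body presses on something with over 40 N, if the wrist force passes 120 N, or if a joint passes its speed limit or range.

## Working session

There is one attempt and no reset: what is moved stays moved. The work goes in short steps, Python scripts to look and compute and a shell command to move; the robot and the scene stay as the last step left them, time stands still between calls to the robot, and variables do not carry over. Pictures are saved under pics/ and viewed, about 8 in all and at most 12, crops included, and the job is handed in when it is done.

```bash
mkdir -p pics
cat > h.py <<'E'
import numpy as np,cv2
from workcell import readout,viewer,order,bot
from scipy.spatial.transform import Rotation as R
def snap(n,f,crop=None,s=1):
    im=viewer.camera(n)[:,:,::-1]
    cv2.imwrite('pics/full_'+f,im)
    if crop: x0,y0,x1,y1=crop; im=im[y0:y1,x0:x1]
    if s!=1: im=cv2.resize(im,None,fx=s,fy=s,interpolation=cv2.INTER_CUBIC)
    cv2.imwrite('pics/'+f,im)
def ray(n,u,v,z):
    c=viewer.calibration(n); M=np.array(c['rotation']); 
    d=M@np.array([(u-c['cx'])/c['fx'],(v-c['cy'])/c['fy'],1]); e=np.array(c['eye'])
    return e+d*(z-e[2])/d[2]
def proj(n,p):
    c=viewer.calibration(n); q=np.array(c['rotation']).T@(np.array(p)-c['eye'])
    return q[0]/q[2]*c['fx']+c['cx'],q[1]/q[2]*c['fy']+c['cy']
E
python3 - <<'E'
from h import *
snap('top','a.png');snap('scene','b.png')
for n in('top','scene'):print(viewer.calibration(n))
print(readout.get_obs())
E
```

```text
{'fx': 367.0891977028657, 'fy': 367.0891977028657, 'cx': 323.5154814187684, 'cy': 195.43134931375442, 'eye': array([ 0.41423893, -0.01419057,  0.9737864 ]), 'rotation': array([ 0.71271394, -0.69893016,  0.04775276, -0.03542796])}
{'fx': 434.74642900512976, 'fy': 434.74642900512976, 'cx': 314.68212316408807, 'cy': 196.24204055407213, 'eye': array([0.26005581, 0.42570441, 1.23491898]), 'rotation': array([-0.24480671,  0.94359625, -0.21598041,  0.05521096])}
{'clock': 0.1, 'joint_pos': array([-1.24199960e+00,  2.41364129e-01,  3.90582003e-03,  1.33521187e+00,
       -9.74947570e-06,  1.57081521e+00]), 'joint_vel': array([ 8.27238767e-04, -1.63408913e-03,  2.47705566e-03, -6.30859691e-04,
        4.95153397e-05, -9.00074936e-04]), 'tau': array([-1.75695877e-04, -3.73138583e+01,  2.53010416e+01,  1.08761803e-02,
       -1.31710190e-04,  2.24519816e-06]), 'eef_pos': array([ 0.16128787, -0.47274246,  0.2555066 ]), 'tool_rot': array([ 9.86518108e-01,  1.63649455e-01, -1.58154042e-04, -9.23494718e-04]), 'ft_force': array([-0.93202426, -0.12455093, -0.3029051 ]), 'ft_torque': array([ 0.00860443,  0.00963671, -0.00340727]), 'grip_width': 0.08552346705054054}
```

View pics/a.png

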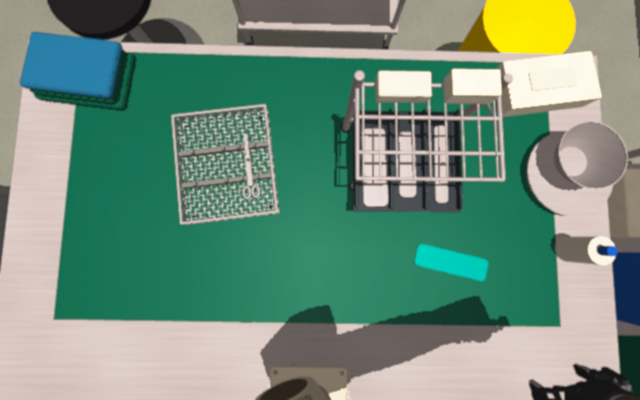

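View pics/b.png

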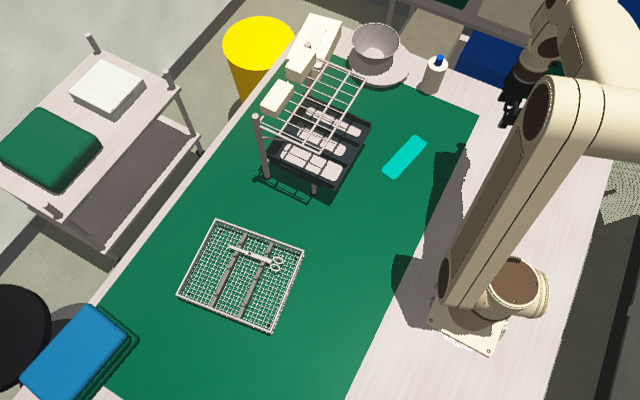

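The top view shows the basket at about (225,165) and the rack deck at about (407,165). The wide strip is in the left bay at about (375,170). The arm is out of the way. Next I'll take enlarged crops.

```bash
sed -i "s/M=np.array(c\['rotation'\])/M=R.from_quat(c['rotation']).as_matrix()/; s/np.array(c\['rotation'\]).T/R.from_quat(c['rotation']).as_matrix().T/" h.py
python3 - <<'E'
from h import *
a=cv2.imread('pics/a.png')
cv2.imwrite('pics/c1.png',cv2.resize(a[100:225,340:480],None,fx=5,fy=4.8,interpolation=cv2.INTER_CUBIC))
cv2.imwrite('pics/c2.png',cv2.resize(a[95:235,160:290],None,fx=5,fy=4.2857142857,interpolation=cv2.INTER_CUBIC))
for p in [(300,200),(350,210),(460,210)]: print(ray('top',*p,.1))
print(proj('top',readout.get_obs()['eef_pos']))
E
```

```text
[0.50556348 0.02752573 0.1       ]
[ 0.48398128 -0.09241499  0.1       ]
[ 0.48924414 -0.35705887  0.1       ]
(np.float64(557.5126431972473), np.float64(378.60972357918905))
```

View pics/c1.png

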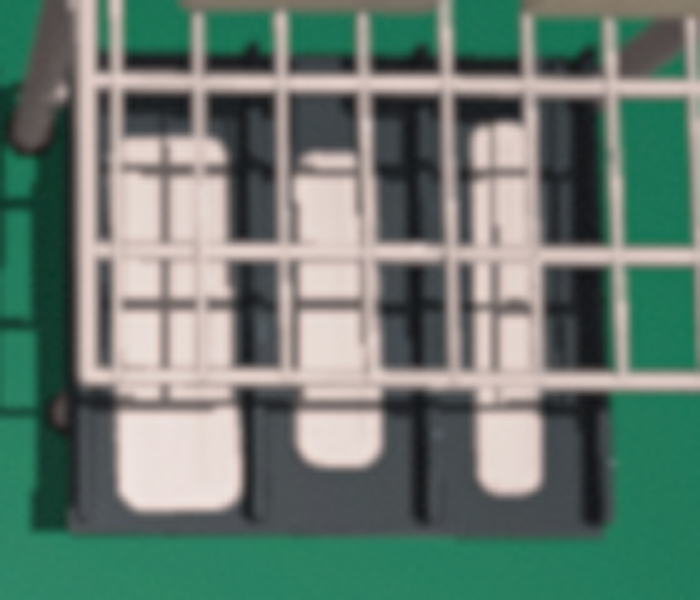

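View pics/c2.png

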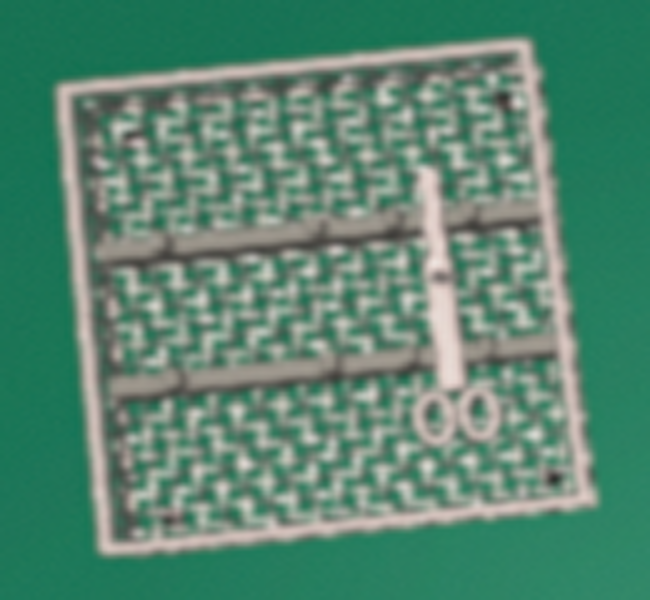

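Run:
```python
from h import *
f=lambda x,y,z:ray('top',340+x/5,100+y/4.8,z)
g=lambda x,y,z:ray('top',160+x/5,95+y/4.2857,z)
L,Rr=f(70,532,.1),f(605,534,.1);print('deck',L,Rr,np.linalg.norm(L-Rr),'mid',(L+Rr)/2)
for p in [(179,511),(117,470),(241,470),(122,160),(227,160),(179,135)]:print('strip',p,f(*p,.103))
for p in [(338,468),(509,496)]:print('others',f(*p,.103))
c=[g(*p,.048) for p in [(58,85),(530,42),(594,500),(103,552)]]
for a,b in zip(c,c[1:]+c[:1]):print('side',np.linalg.norm(a-b),(b-a)[:2])
m=sum(c)/4; print('ctr',m)
ey=(c[0]-c[1])+(c[3]-c[2]);ey/=np.linalg.norm(ey);ex=(c[0]-c[3])+(c[1]-c[2]);ex/=np.linalg.norm(ex)
print('yaw',np.degrees(np.arctan2(ex[1],ex[0])),np.degrees(np.arctan2(-ey[0],ey[1])),'notch',m+.04*ey)
print('far,near bar notch', g(245,235,.040),g(259,371,.040), 'scissors',g(440,275,.038))
```

```text
deck [ 0.48217616 -0.10200399  0.1       ] [ 0.48628106 -0.35940073  0.1       ] 0.25742947136707106 mid [ 0.48422861 -0.23070236  0.1       ]
strip (179, 511) [ 0.49344078 -0.15372556  0.103     ]
strip (117, 470) [ 0.51334811 -0.12395248  0.103     ]
strip (241, 470) [ 0.51456829 -0.18346697  0.103     ]
strip (122, 160) [ 0.67215357 -0.12550042  0.103     ]
strip (227, 160) [ 0.67338231 -0.17696187  0.103     ]
strip (179, 135) [ 0.68592655 -0.15340054  0.103     ]
others [ 0.51653051 -0.23013631  0.103     ]
others [ 0.50414258 -0.31235503  0.103     ]
side 0.24470677871767318 [ 0.03309145 -0.24245899]
side 0.28165335265488606 [-0.27843785 -0.04243788]
side 0.24637282108083086 [-0.03520726  0.24384425]
side 0.2835413076956481 [0.28055366 0.04105263]
ctr [0.60248955 0.22541606 0.048     ]
yaw 8.49485315649251 7.994597984824017 notch [0.59692636 0.2650273  0.048     ]
far,near bar notch [0.6373769  0.26869358 0.04      ] [0.55464522 0.25702444 0.04      ] scissors [0.61550613 0.16763177 0.038     ]
```

```bash
cat >> h.py <<'E'
def pose(yaw,tilt,t):
    # tool x = ahead (yaw), y = right, z down, tilted fingers forward
    s,c=np.sin(tilt),np.cos(tilt)
    M=R.from_euler('z',yaw).as_matrix()@np.array([[c,0,s],[0,-1,0],[s,0,-c]])
    return M,np.array(t)
def plan(yaw,tilt,t,n=None):
    o=readout.get_obs(); A=R.from_quat(o['tool_rot']).as_matrix(); p=o['eef_pos']
    M,t=pose(np.radians(yaw),np.radians(tilt),t)
    rv=R.from_matrix(A.T@M).as_rotvec(); d=A.T@(t-p)
    k=n or int(np.ceil(max(np.linalg.norm(rv)/.12,np.linalg.norm(d)/.038,1)))
    from scipy.linalg import expm,logm
    T=np.eye(4);T[:3,:3]=A.T@M;T[:3,3]=d
    S=expm(np.real(logm(T))/k)
    print(k,'rows of',np.round(S[:3,3],4),np.round(R.from_matrix(S[:3,:3]).as_rotvec(),4),'| pos',p.round(4),'err',(t-p).round(4),'rot',rv.round(3),'F',o['ft_force'].round(1),'w',round(o['grip_width'],4),'t',o['clock'],'q',o['joint_pos'].round(2))
E
python3 -c "
from h import *
print(bot.tip_extent)
plan(.9,35,(.38,-.152,.24))"
```

```text
0.025
11 rows of [ 0.0242 -0.0251  0.008 ] [-0.0089  0.0551  0.0275] | pos [ 0.1613 -0.4727  0.2555] err [ 0.2187  0.3207 -0.0155] rot [-0.097  0.606  0.303] F [-0.9 -0.1 -0.3] w 0.0855 t 0.1 q [-1.24  0.24  0.    1.34 -0.    1.57]
```

```bash
python3 -m crank '0.024 -0.025 0.008 -0.009 0.055 0.0275 1;0.024 -0.025 0.008 -0.009 0.055 0.0275 1;0.024 -0.025 0.008 -0.009 0.055 0.0275 1;0.024 -0.025 0.008 -0.009 0.055 0.0275 1;0.024 -0.025 0.008 -0.009 0.055 0.0275 1;0.024 -0.025 0.008 -0.009 0.055 0.0275 1;0.024 -0.025 0.008 -0.009 0.055 0.0275 1;0.024 -0.025 0.008 -0.009 0.055 0.0275 1;0.024 -0.025 0.008 -0.009 0.055 0.0275 1;0.024 -0.025 0.008 -0.009 0.055 0.0275 1;0.024 -0.025 0.008 -0.009 0.055 0.0275 1'
python3 -c "
from h import *
plan(.9,35,(.38,-.152,.24));plan(.9,35,(.50,-.152,.17))"
```

```text
clock: 1.02
eef_pos: [0.384, -0.1452, 0.2351]
tool_rot: [0.951, -0.008, 0.31, -0.006]
ft_force: [0.7, -0.4, -0.1]
grip_width: 0.0
1 rows of [-0.0002  0.0067 -0.0064] [ 0.0022 -0.0188 -0.0326] | pos [ 0.384  -0.1452  0.2351] err [-0.004  -0.0068  0.0049] rot [ 0.002 -0.019 -0.033] F [ 0.7 -0.4 -0.1] w 0.0 t 1.0167 q [-0.59 -0.29 -0.75  0.57  0.34  2.66]
4 rows of [0.0141 0.0018 0.0301] [ 0.0005 -0.0047 -0.0081] | pos [ 0.384  -0.1452  0.2351] err [ 0.116  -0.0068 -0.0651] rot [ 0.002 -0.019 -0.033] F [ 0.7 -0.4 -0.1] w 0.0 t 1.0167 q [-0.59 -0.29 -0.75  0.57  0.34  2.66]
```

```bash
python3 -m crank '0.014 0.002 0.03 0 -0.005 -0.008 1;0.014 0.002 0.03 0 -0.005 -0.008 1;0.014 0.002 0.03 0 -0.005 -0.008 1;0.014 0.002 0.03 0 -0.005 -0.008 1'
python3 -c "
from h import *
plan(.9,35,(.549,-.152,.145))"
```

```text
clock: 1.35
eef_pos: [0.5026, -0.1452, 0.1779]
tool_rot: [0.951, 0.012, 0.31, 0.002]
ft_force: [0.3, -0.1, 0.6]
grip_width: 0.0001
2 rows of [0.0091 0.0038 0.0269] [ 0.0026 -0.0095  0.0055] | pos [ 0.5026 -0.1452  0.1779] err [ 0.0464 -0.0068 -0.0329] rot [ 0.005 -0.019  0.011] F [ 0.3 -0.1  0.6] w 0.0001 t 1.35 q [-0.41  0.02 -0.68  0.28  0.24  2.78]
```

```bash
python3 -m crank '0.009 0.004 0.027 0.0026 -0.0095 0.0055 1;0.009 0.004 0.027 0.0026 -0.0095 0.0055 1'
python3 -c "
from h import *
plan(.9,35,(.549,-.152,.131))
snap('scene','d.png',(230,60,430,210),4)"
```

```text
clock: 1.52
eef_pos: [0.5517, -0.1508, 0.143]
tool_rot: [0.954, 0.009, 0.301, -0.003]
ft_force: [-0.3, -0.1, -0.6]
grip_width: -0.0001
1 rows of [-0.0091  0.0012  0.0083] [-0.0016 -0.0001  0.0029] | pos [ 0.5517 -0.1508  0.143 ] err [-0.0027 -0.0012 -0.012 ] rot [-0.002 -0.     0.003] F [-0.3 -0.1 -0.6] w -0.0001 t 1.5167 q [-0.37  0.17 -0.61  0.21  0.22  2.81]
```

View pics/d.png

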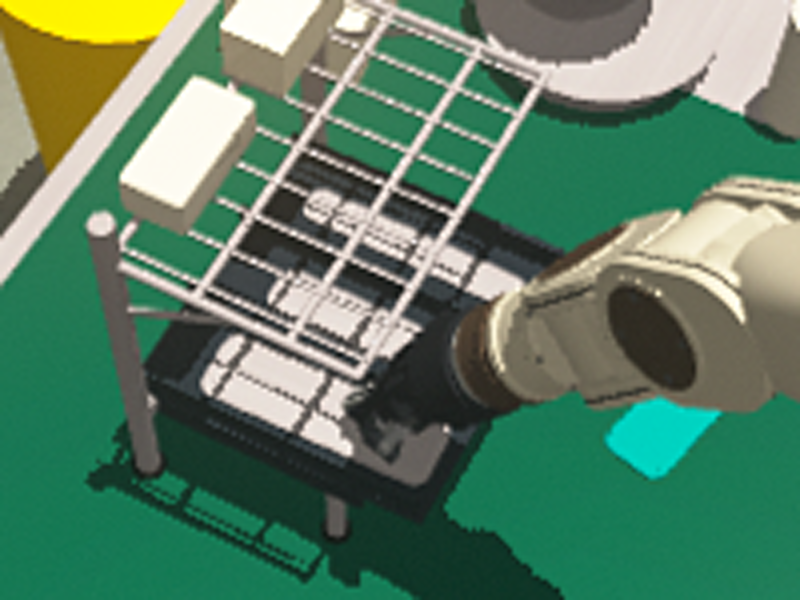

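The tip hovers over the wide strip at about (370,450) in the crop and clears the shelf bar. I'll descend in small steps while watching the force.

```bash
python3 -m crank '-0.005 0.001 0.007 0 0 0 1;-0.001 0 0.0012 0 0 0 1'
python3 -m crank '-0.0008 0 0.0012 0 0 0 1'
python3 -m crank '-0.0008 0 0.0012 0 0 0 1'
```

```text
clock: 1.73
eef_pos: [0.558, -0.1523, 0.1278]
tool_rot: [0.954, 0.01, 0.3, -0.004]
ft_force: [-3.1, -0.0, 12.0]
grip_width: -0.0
clock: 1.82
eef_pos: [0.5601, -0.1527, 0.1278]
tool_rot: [0.953, 0.011, 0.302, -0.004]
ft_force: [-2.3, 0.4, 10.2]
grip_width: 0.0
clock: 1.9
eef_pos: [0.5616, -0.153, 0.1278]
tool_rot: [0.953, 0.011, 0.304, -0.004]
ft_force: [-1.9, 1.4, 6.4]
grip_width: -0.0003
```

```bash
python3 -m crank '-0.0075 0 -0.0033 0 0 0 1'
python3 -m crank '-0.0075 0 -0.0033 0 0 0 1'
python3 -m crank '-0.0075 0 -0.0033 0 0 0 1'
```

```text
clock: 1.98
eef_pos: [0.5555, -0.1536, 0.1278]
tool_rot: [0.952, 0.012, 0.306, -0.003]
ft_force: [1.2, 0.1, 5.0]
grip_width: 0.0001
clock: 2.07
eef_pos: [0.5486, -0.1541, 0.1278]
tool_rot: [0.951, 0.012, 0.308, -0.003]
ft_force: [2.0, 0.2, 6.4]
grip_width: -0.0001
clock: 2.15
eef_pos: [0.5413, -0.1547, 0.1278]
tool_rot: [0.951, 0.013, 0.31, -0.002]
ft_force: [1.8, -0.5, 6.8]
grip_width: -0.0004
```

```bash
python3 -m crank '-0.008 -0.0007 -0.0024 0 -0.005 0 1'
python3 -m crank '-0.008 -0.0007 -0.0024 0 -0.005 0 1'
python3 -c "
from h import *
snap('top','e.png',(330,95,490,225),4.6)"
```

```text
clock: 2.23
eef_pos: [0.5348, -0.1549, 0.1276]
tool_rot: [0.951, 0.013, 0.31, -0.001]
ft_force: [2.2, 0.3, 9.7]
grip_width: -0.0001
clock: 2.32
eef_pos: [0.5284, -0.1551, 0.1277]
tool_rot: [0.95, 0.014, 0.311, -0.0]
ft_force: [2.2, 0.3, 8.5]
grip_width: -0.0002
```

View pics/e.png

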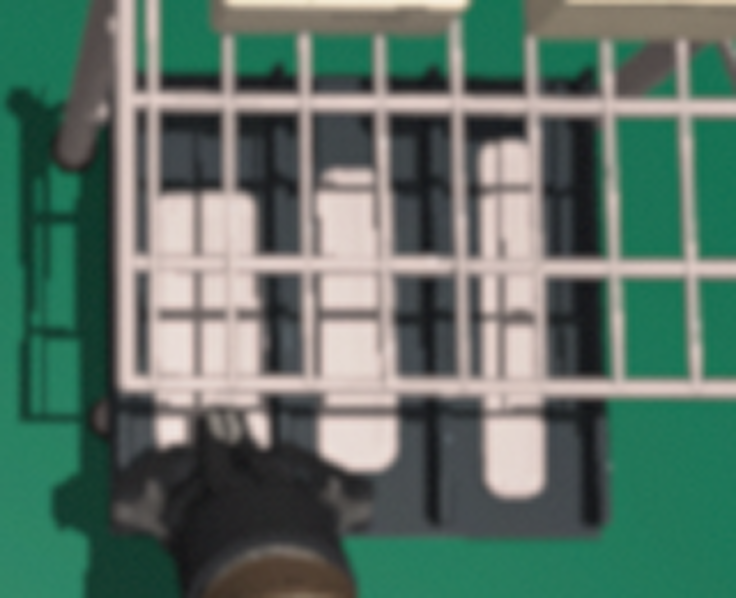

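```bash
python3 -m crank '-0.008 -0.001 -0.0022 0 -0.006 0 1;-0.008 -0.001 -0.0022 0 -0.006 0 1'
python3 -m crank '-0.008 -0.001 -0.0022 0 -0.006 0 1;-0.008 -0.001 -0.0022 0 -0.006 0 1'
python3 - <<'E'
from h import *
snap('top','f.png')
im=cv2.imread('pics/full_f.png').astype(int)
print(im[128:150,366,1],im[128:150,378,1],im[130:150,382,1])
plan(.9,35,(.5,-.153,.128))
E
```

```text
clock: 2.53
eef_pos: [0.5152, -0.1554, 0.1277]
tool_rot: [0.95, 0.015, 0.312, 0.002]
ft_force: [1.2, 0.1, 7.2]
grip_width: 0.0001
clock: 2.7
eef_pos: [0.5029, -0.1555, 0.1276]
tool_rot: [0.95, 0.016, 0.313, 0.004]
ft_force: [1.8, 0.9, 7.2]
grip_width: 0.0003
[ 71  70  70  70  70  63  46  38  49  66  71  74  73  75  73  73  76 100
 148 192 211 204] [121 121 120 119 118 116 110 106 107 113 118 121 122 121 120 119 120 138
 173 197 202 195] [ 76  76  74  68  54  47  56  71  78  82  85  84  84  83  89 119 168 202
 212 207]
1 rows of [-0.0012 -0.0025 -0.0015] [ 0.0077 -0.0257  0.0193] | pos [ 0.502  -0.1554  0.1275] err [-0.002   0.0024  0.0005] rot [ 0.008 -0.026  0.019] F [-2.9  1.  12.4] w 0.0001 t 2.75 q [-0.43  0.12 -0.76  0.11  0.25  2.75]
```

```bash
python3 -m crank '-0.0085 -0.001 -0.002 0 -0.008 0 1;-0.0085 -0.001 -0.002 0 -0.008 0 1'
python3 - <<'E'
from h import *
print(ray('top',378,145.7,.103))
snap('top','g.png')
im=cv2.imread('pics/full_g.png').astype(int)
print(im[136:156,366,1],im[136:156,378,1],im[136:156,382,1])
plan(.9,35,(.5,-.153,.128))
E
```

```text
clock: 2.92
eef_pos: [0.4904, -0.1561, 0.1276]
tool_rot: [0.949, 0.017, 0.313, 0.007]
ft_force: [2.1, -0.1, 9.7]
grip_width: -0.0002
[ 0.64200469 -0.15884538  0.103     ]
[ 50  66  73  73  73  73  73  74  73  73  74  73  74  92 139 188 202 195
 202 209] [108 113 118 122 121 121 120 119 118 118 117 115 116 121 144 180 194 183
 185 199] [ 55  70  78  82  84  83  84  84  84  85  83  83  84  94 136 190 208 194
 189 203]
1 rows of [ 0.0088 -0.0027  0.0058] [ 0.0123 -0.0262  0.0232] | pos [ 0.4895 -0.156   0.1275] err [0.0105 0.003  0.0005] rot [ 0.012 -0.026  0.023] F [-1.7 -0.1 12.8] w -0.0 t 2.9667 q [-0.45  0.09 -0.78  0.1   0.26  2.74]
```

```bash
python3 -m crank '0.01 0 -0.012 0 0 0 1;0.014 0 -0.02 0 0 0 1;0.01 0 -0.03 0 0 0 1;0 0 -0.035 0 0 0 -1'
python3 - <<'E'
from h import *
plan(.9,0,(.42,-.153,.2))
E
```

```text
clock: 3.3
eef_pos: [0.4502, -0.1519, 0.2191]
tool_rot: [0.953, 0.015, 0.304, 0.003]
ft_force: [0.5, -1.2, 0.7]
grip_width: 0.0108
6 rows of [-0.0059  0.      0.0012] [ 0.0019 -0.1029  0.0025] | pos [ 0.4502 -0.1519  0.2191] err [-0.0302 -0.0011 -0.0191] rot [ 0.012 -0.618  0.015] F [ 0.5 -1.2  0.7] w 0.0108 t 3.3 q [-0.49 -0.13 -0.68  0.46  0.28  2.7 ]
```

```bash
python3 -m crank '-0.02 0 -0.012 0.002 -0.103 0.0025 -1;-0.02 0 -0.012 0.002 -0.103 0.0025 -1;-0.02 0 -0.005 0.002 -0.103 0.0025 -1;-0.02 0 0 0.002 -0.103 0.0025 -1;-0.02 0 0 0.002 -0.103 0.0025 -1;-0.02 0 0 0.002 -0.103 0.0025 -1;0 0 0 0 0 0 -1'
python3 - <<'E'
from h import *
snap('top','i.png',(350,120,450,240),5)
plan(.9,0,(.46,-.155,.2))
E
```

```text
clock: 3.88
eef_pos: [0.3029, -0.1519, 0.2057]
tool_rot: [1.0, 0.005, -0.018, -0.0]
ft_force: [0.5, 0.0, 0.1]
grip_width: 0.0854
5 rows of [0.0312 0.001  0.0005] [-0.      0.0061 -0.0012] | pos [ 0.3038 -0.1519  0.2056] err [ 0.1562 -0.0031 -0.0056] rot [-0.     0.031 -0.006] F [-0.9  0.6 -0.4] w 0.0855 t 3.9333 q [-0.45 -0.02 -0.43  1.19 -0.01  2.68]
```

View pics/i.png

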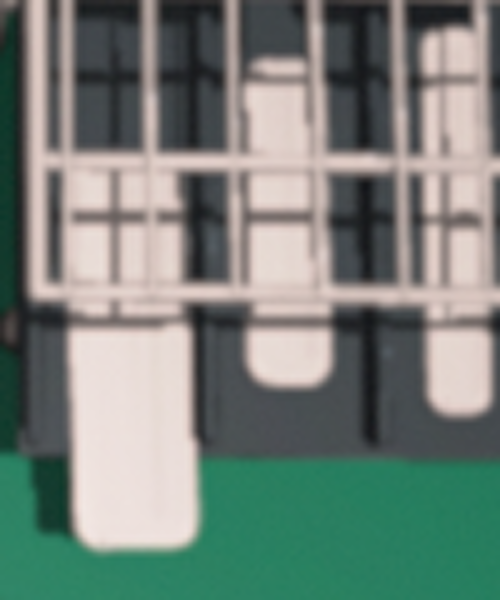

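Run:
```python
from h import *
f=lambda x,y:ray('top',350+x/5,120+y/5,.103)
for p in [(137,550),(74,500),(200,500),(69,330),(193,330),(250,457)]:print(p,f(*p))
```

```text
(137, 550) [ 0.43754427 -0.15762073  0.103     ]
(74, 500) [ 0.46063593 -0.12758363  0.103     ]
(200, 500) [ 0.46179986 -0.18764051  0.103     ]
(69, 330) [ 0.54216103 -0.12475169  0.103     ]
(193, 330) [ 0.54342254 -0.18449801  0.103     ]
(250, 457) [ 0.48276949 -0.21164003  0.103     ]
```

```bash
python3 -m crank '0.032 0.001 0.007 0 0.006 -0.004 -1;0.032 0.001 0.007 0 0.006 -0.004 -1;0.032 0.001 0.007 0 0.006 -0.004 -1;0.032 0.001 0.007 0 0.006 -0.004 -1;0.032 0.001 0.007 0 0.006 -0.004 -1'
python3 -c "
from h import *
plan(2,0,(.464,-.1573,.135))"
```

```text
clock: 4.35
eef_pos: [0.4619, -0.1531, 0.1658]
tool_rot: [1.0, 0.012, 0.005, -0.001]
ft_force: [-0.1, -0.9, 1.0]
grip_width: 0.0856
1 rows of [0.0017 0.0043 0.0308] [-0.0026 -0.0096 -0.0106] | pos [ 0.4619 -0.1531  0.1658] err [ 0.0021 -0.0042 -0.0308] rot [-0.003 -0.01  -0.011] F [-0.1 -0.9  1. ] w 0.0856 t 4.35 q [-0.32  0.27 -0.2   1.09  0.01  2.79]
```

```bash
python3 -m crank '0 0.003 0.015 -0.003 -0.01 -0.011 -1;0 0.002 0.015 0 0 0 -1;0 0 0 0 0 0 -1'
python3 -c "
from h import *
plan(2,0,(.464,-.1573,.1035))"
```

```text
clock: 4.6
eef_pos: [0.4683, -0.1577, 0.1326]
tool_rot: [1.0, 0.019, 0.005, -0.0]
ft_force: [-0.7, -0.6, -0.4]
grip_width: 0.0854
1 rows of [-0.0046 -0.0005  0.0291] [-0.0005 -0.0101  0.0041] | pos [ 0.4683 -0.1577  0.1326] err [-0.0043  0.0004 -0.0291] rot [-0.001 -0.01   0.004] F [-0.7 -0.6 -0.4] w 0.0854 t 4.6 q [-0.33  0.31 -0.23  1.01  0.    2.78]
```

```bash
python3 -m crank '-0.005 -0.0005 0.012 0 -0.01 0.004 -1;-0.002 0 0.01 0 0 0 -1;0 0 0.004 0 0 0 -1;0 0 0 0 0 0 -1'
python3 -c "
from h import *
plan(2,0,(.464,-.1573,.1035))
snap('top','j.png',(350,120,450,240),5)"
```

```text
clock: 4.93
eef_pos: [0.4592, -0.1568, 0.1062]
tool_rot: [1.0, 0.017, 0.002, -0.001]
ft_force: [-0.5, -0.4, 0.4]
grip_width: 0.0856
1 rows of [0.0048 0.0007 0.0028] [-0.0027 -0.004  -0.0015] | pos [ 0.4592 -0.1568  0.1062] err [ 0.0048 -0.0005 -0.0027] rot [-0.003 -0.004 -0.001] F [-0.5 -0.4  0.4] w 0.0856 t 4.9333 q [-0.33  0.33 -0.29  0.95  0.    2.78]
```

View pics/j.png

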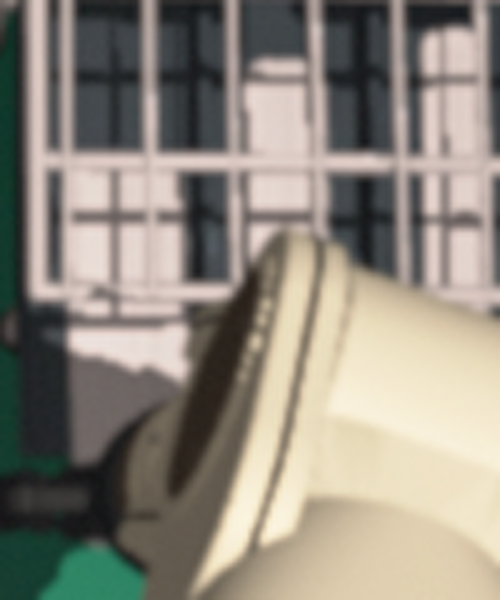

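```bash
python3 -m crank '0.003 0.0005 0.0028 0 -0.004 0 -1;0 0 0 0 0 0 0.5;0 0 0 0 0 0 1;0 0 0 0 0 0 1;0 0 0 0 0 0 1;0 0 0 0 0 0 1'
python3 -c "
from h import *
plan(2,0,(.464,-.1573,.1035))"
```

```text
clock: 5.48
eef_pos: [0.4644, -0.1576, 0.1074]
tool_rot: [1.0, 0.017, 0.003, -0.001]
ft_force: [-0.5, -0.0, -1.9]
grip_width: 0.0556
1 rows of [-0.0004 -0.0003  0.0039] [-0.0015 -0.0068 -0.0016] | pos [ 0.4644 -0.1576  0.1074] err [-0.0004  0.0003 -0.0039] rot [-0.001 -0.007 -0.002] F [-0.5 -0.  -1.9] w 0.0556 t 5.4833 q [-0.33  0.34 -0.28  0.95  0.    2.78]
```

```bash
python3 -m crank '0 0 -0.006 0 0 0 1;0 0 -0.01 0 0 0 1;0 0 -0.012 0 0 0 1;0 0 -0.012 0 0 0 1;0 0 0 0 0 0 1'
python3 -c "
from h import *
plan(2,0,(.26,-.164,.165))
snap('scene','k.png',(230,60,430,210),4)"
```

```text
clock: 5.9
eef_pos: [0.4612, -0.1572, 0.147]
tool_rot: [1.0, 0.017, -0.001, -0.001]
ft_force: [0.7, 1.0, -3.1]
grip_width: 0.0556
6 rows of [-0.0336 -0.     -0.003 ] [-0.0005  0.0003 -0.0003] | pos [ 0.4612 -0.1572  0.147 ] err [-0.2012 -0.0068  0.018 ] rot [-0.003  0.002 -0.002] F [ 0.7  1.  -3.1] w 0.0556 t 5.9 q [-0.33  0.3  -0.22  1.06  0.    2.78]
```

View pics/k.png

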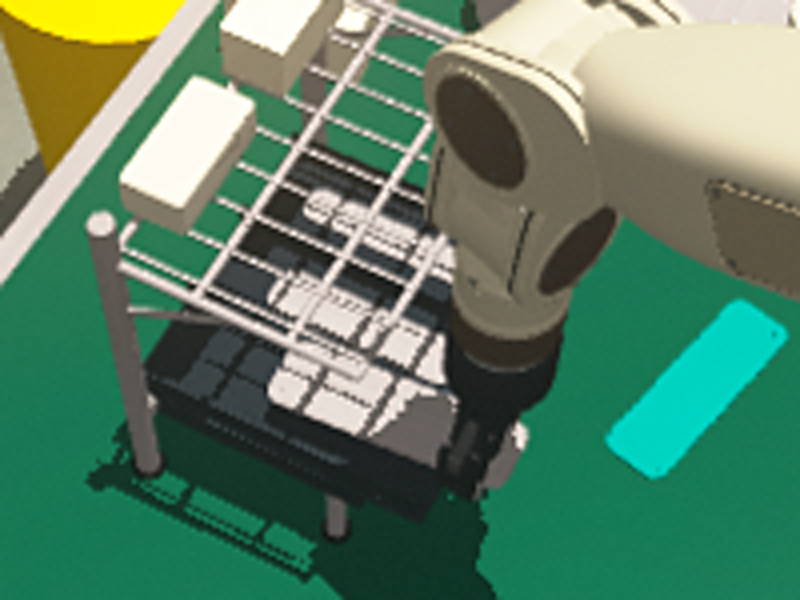

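Run:
```python
from h import *
for z,x in [(.141,.6247),(.125,.623),(.105,.620)]:
  for y in (-.152+.029,-.152,-.152-.029):
    u,v=proj('scene',(x,y,z)); print(z,y,(u-230)*4,(v-60)*4)
```

```text
0.141 -0.123 265.0560084124686 386.11361527214467
0.141 -0.152 284.8083421799465 356.5194856378939
0.141 -0.181 304.2233899038906 327.4306981578238
0.125 -0.123 267.8397207325445 398.27339312379115
0.125 -0.152 287.3541062198524 368.896668621931
0.125 -0.181 306.5388524677858 340.01617912200845
0.105 -0.123 272.246819101013 413.59749228356077
0.105 -0.152 291.46582471723445 384.48086279837855
0.105 -0.181 310.3644426691394 355.84961789030706
```

```bash
python3 -m crank '0 0 -0.015 0 0 0 1;-0.01 0 -0.015 0 0 0 1;-0.03 0 -0.005 0 0 0 1;-0.033 0 0 0 0 0 1;-0.033 0 0 0 0 0 1;-0.033 0 0 0 0 0 1;-0.033 0 0 0 0 0 1;-0.025 0 0 0 0 0 1;-0.01 0 0 0 0 0 1;0 0 0 0 0 0 1'
python3 -c "
from h import *
plan(8.2,0,(.3,.2,.2))
snap('scene','l.png',(240,60,480,240),3.3)"
```

```text
clock: 6.78
eef_pos: [0.2418, -0.1612, 0.1746]
tool_rot: [1.0, 0.018, -0.008, -0.004]
ft_force: [1.5, 0.1, -3.0]
grip_width: 0.0562
10 rows of [ 0.0088 -0.0355 -0.0025] [-0.0008  0.0015 -0.0107] | pos [ 0.2418 -0.1612  0.1746] err [0.0582 0.3612 0.0254] rot [-0.008  0.015 -0.107] F [ 1.5  0.1 -3. ] w 0.0562 t 6.7833 q [-0.59 -0.11 -0.59  1.1  -0.    2.52]
```

View pics/l.png

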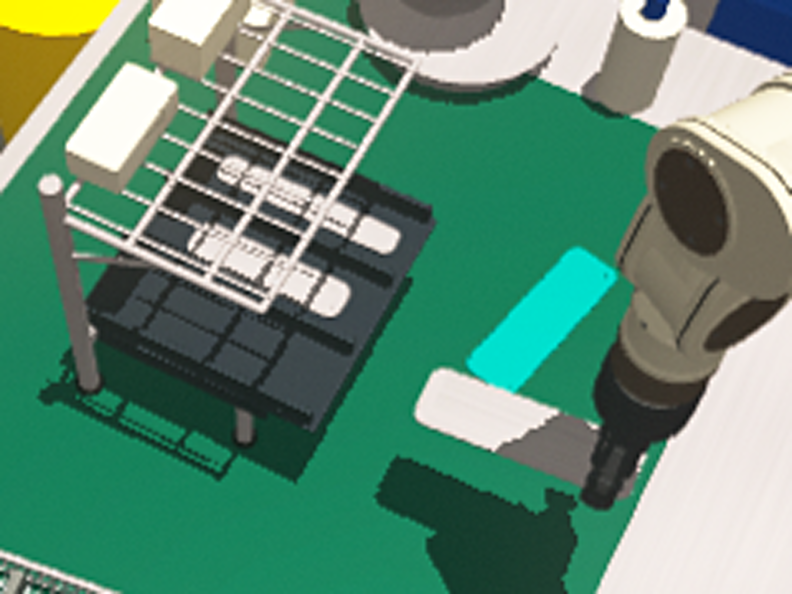

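Run:
```python
from h import *
p=readout.get_obs()['eef_pos']; d=np.array([np.cos(.035),np.sin(.035),0]);n=np.array([-d[1],d[0],0])
g=p+[0,0,-.006]
for a in (0,4,8,12):
  a=np.radians(a); e=d*np.cos(a)-np.array([0,0,np.sin(a)])
  for s in(.029,0,-.029):
    u,v=proj('scene',g+.1635*e+s*n); ut,vt=proj('top',g+.1635*e+s*n); print(round(np.degrees(a)),s,((u-240)*3.3,(v-60)*3.3),(ut,vt))
snap('top','m.png')
im=cv2.imread('pics/full_m.png')
cv2.imwrite('pics/m.png',cv2.resize(im[200:330,330:430],None,fx=5,fy=4.5))
```

```text
0 0.029 (np.float64(413.5526055251012), np.float64(407.9875516549153)) (np.float64(368.18454326777066), np.float64(243.92123791968592))
0 0 (np.float64(427.6184775642528), np.float64(380.8569328453777)) (np.float64(381.4422602936456), np.float64(243.69572394858352))
0 -0.029 (np.float64(441.4258299721261), np.float64(354.22495340576063)) (np.float64(394.68044324919515), np.float64(243.47054225231864))
4 0.029 (np.float64(412.5453491306359), np.float64(414.40333971976173)) (np.float64(367.47098642860783), np.float64(244.0311841532088))
4 0 (np.float64(426.5031892387775), np.float64(387.4399556236556)) (np.float64(380.54508737030386), np.float64(243.80872238676))
4 -0.029 (np.float64(440.2066150142906), np.float64(360.96804236523406)) (np.float64(393.60019213816355), np.float64(243.58658384883807))
8 0.029 (np.float64(412.414250023502), np.float64(421.06187418598455)) (np.float64(366.7911146965093), np.float64(244.4961168323081))
8 0 (np.float64(426.260169389618), np.float64(394.2562605063145)) (np.float64(379.6889261766467), np.float64(244.27632956763279))
8 -0.029 (np.float64(439.8557412356002), np.float64(367.9353180668067)) (np.float64(392.56825083029787), np.float64(244.05685733074588))
12 0.029 (np.float64(413.1385725137726), np.float64(427.9289450159993)) (np.float64(366.14639878066714), np.float64(245.2999110814305))
12 0 (np.float64(426.8694459406523), np.float64(401.27120971657416)) (np.float64(378.87568668347893), np.float64(245.08243443427875))
12 -0.029 (np.float64(440.35397983857916), np.float64(375.09172905925806)) (np.float64(391.586968180104), np.float64(244.86526542199826))
```

View pics/m.png

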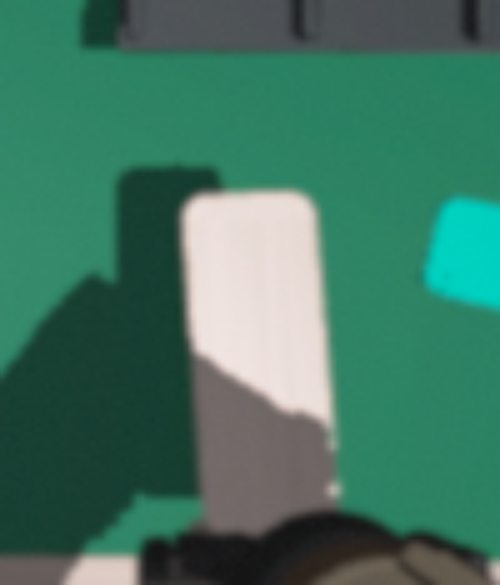

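```bash
python3 -m crank '0.009 -0.035 -0.0025 -0.001 0.008 -0.01 1;0.009 -0.035 -0.0025 -0.001 0.008 -0.01 1;0.009 -0.035 -0.0025 -0.001 0.008 -0.01 1;0.009 -0.035 -0.0025 -0.001 0.008 -0.01 1;0.009 -0.035 0 -0.001 0.008 -0.01 1;0.009 -0.035 0 -0.001 0.008 -0.01 1;0.009 -0.035 0 -0.001 0.008 -0.01 1;0.009 -0.035 0 0 0.008 -0.01 1;0.009 -0.03 0 0 0.008 -0.01 1;0.009 -0.01 0 0 0.008 -0.01 1'
python3 -c "
from h import *
plan(8.2,5,(.5,.2503,.15))"
```

```text
clock: 7.72
eef_pos: [0.3391, 0.0942, 0.1958]
tool_rot: [0.992, 0.112, 0.041, -0.036]
ft_force: [0.8, 0.5, -2.3]
grip_width: 0.0558
7 rows of [ 0.0261 -0.0173  0.0095] [-0.01    0.0001  0.0111] | pos [0.3391 0.0942 0.1958] err [ 0.1609  0.1561 -0.0458] rot [-0.07   0.001  0.078] F [ 0.8  0.5 -2.3] w 0.0558 t 7.7167 q [ 0.22 -0.08 -0.52  1.04  0.06  3.14]
```

J6 sits at its 3.14 limit, so a yaw of 8° at the basket is out of range that way round. The strip may lie either way round, so I'll swing it half a turn, which takes J6 towards 0.

```bash
python3 -m crank '0 0 0 0 0 -0.1 1;0 0 0 0 0 -0.12 1;0 0 0 0 0 -0.12 1;0 0 0 0 0 -0.12 1;0 0 0 0 0 -0.12 1;0 0 0 0 0 -0.12 1;0 0 0 0 0 -0.12 1;0 0 0 0 0 -0.12 1;0 0 0 0 0 -0.12 1;0 0 0 0 0 -0.12 1'
python3 -c "
from h import *
plan(90,0,(.52,.2,.2))"
```

```text
clock: 8.55
eef_pos: [0.3542, 0.1021, 0.1957]
tool_rot: [0.745, 0.664, 0.057, -0.004]
ft_force: [-0.1, -0.7, -2.1]
grip_width: 0.0557
6 rows of [0.0181 0.0265 0.0013] [ 0.0125 -0.0142 -0.0192] | pos [0.3542 0.1021 0.1957] err [0.1658 0.0979 0.0043] rot [ 0.075 -0.085 -0.115] F [-0.1 -0.7 -2.1] w 0.0557 t 8.55 q [ 0.24 -0.05 -0.49  1.03  0.06  1.92]
```

```bash
python3 -m crank '0.018 0.026 0.001 0.0125 -0.014 -0.019 1;0.018 0.026 0.001 0.0125 -0.014 -0.019 1;0.018 0.026 0.001 0.0125 -0.014 -0.019 1;0.018 0.026 0.001 0.0125 -0.014 -0.019 1;0.018 0.026 0.001 0.0125 -0.014 -0.019 1;0.014 0.02 0.001 0.0125 -0.014 -0.019 1;0 0 0 0 0 -0.12 1;0 0 0 0 0 -0.12 1;0 0 0 0 0 -0.12 1;0 0 0 0 0 -0.12 1;0 0 0 0 0 -0.12 1;0 0 0 0 0 -0.12 1;0 0 0 0 0 -0.12 1'
python3 -c "
from h import *
plan(188.2,0,(.66,.273,.15))"
```

```text
clock: 9.63
eef_pos: [0.5319, 0.2105, 0.1843]
tool_rot: [0.338, 0.941, -0.005, 0.001]
ft_force: [0.9, 0.2, -2.2]
grip_width: 0.0558
7 rows of [-0.0148  0.0149  0.0048] [-1.500e-03  1.000e-04 -1.189e-01] | pos [0.5319 0.2105 0.1843] err [ 0.1281  0.0625 -0.0343] rot [-0.01   0.001 -0.832] F [ 0.9  0.2 -2.2] w 0.0558 t 9.6333 q [ 0.38  0.42  0.08  1.23 -0.01  1.07]
```

```bash
python3 -m crank '-0.015 0.015 0.005 -0.001 0 -0.119 1;-0.015 0.015 0.005 -0.001 0 -0.119 1;-0.015 0.015 0.005 -0.001 0 -0.119 1;-0.015 0.015 0.005 -0.001 0 -0.119 1;-0.015 0.015 0.005 -0.001 0 -0.119 1;-0.015 0.015 0.005 -0.001 0 -0.119 1;-0.015 0.015 0.005 -0.001 0 -0.119 1;0 0 0 0 0 0 1'
python3 -c "
from h import *
plan(188.2,0,(.66,.273,.12))"
```

```text
clock: 10.3
eef_pos: [0.6743, 0.2841, 0.1361]
tool_rot: [-0.094, 0.996, -0.002, 0.002]
ft_force: [-0.5, 0.3, -3.5]
grip_width: 0.0557
1 rows of [ 0.0162 -0.0082  0.016 ] [-0.0038  0.0043  0.0454] | pos [0.6743 0.2841 0.1361] err [-0.0143 -0.0111 -0.0161] rot [-0.004  0.004  0.045] F [-0.5  0.3 -3.5] w 0.0557 t 10.3 q [ 0.4   0.78  0.56  1.35 -0.    0.21]
```

```bash
python3 -m crank '0.008 -0.005 0.015 -0.004 0.004 0.045 1;0.003 -0.003 0.015 0 0 0 1;0 0 0.01 0 0 0 1;0 0 0 0 0 0 1'
python3 -c "
from h import *
plan(188.2,0,(.6638,.274,.08))
snap('top','n.png',(160,95,290,235),5)"
```

```text
clock: 10.63
eef_pos: [0.6684, 0.2781, 0.0878]
tool_rot: [-0.07, 0.998, 0.0, 0.001]
ft_force: [-0.3, 0.2, -3.6]
grip_width: 0.0556
1 rows of [ 0.0052 -0.0034  0.0078] [ 0.0002  0.0015 -0.0028] | pos [0.6684 0.2781 0.0878] err [-0.0046 -0.0041 -0.0078] rot [ 0.     0.002 -0.003] F [-0.3  0.2 -3.6] w 0.0556 t 10.6333 q [ 0.39  0.79  0.46  1.24 -0.    0.25]
```

View pics/n.png

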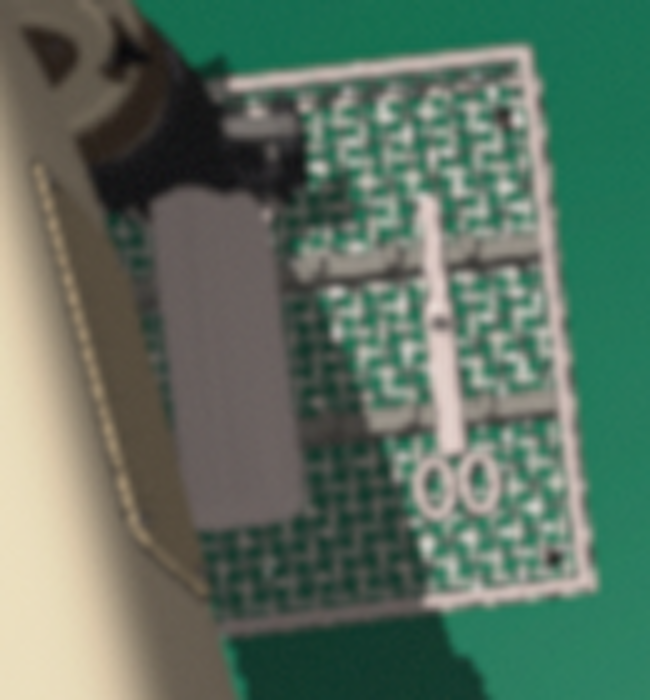

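Run:
```python
from h import *
f=lambda x,y,z:ray('top',160+x/5,95+y/5,z)
for z in (.082,.072):print(z,f(250,525,z),f(185,440,z)-f(299,440,z),(f(185,440,z)+f(299,440,z))/2,(f(160,260,z)+f(277,260,z))/2)
o=readout.get_obs();p=o['eef_pos'];d=R.from_quat(o['tool_rot']).as_matrix()[:,0];print('tool x',d,'expected end',p+.163*d,'ctr',p+.068*d)
```

```text
0.082 [0.50299141 0.24673099 0.082     ] [-0.00117729  0.0553518   0.        ] [0.54461767 0.2528744  0.082     ] [0.63418697 0.26935802 0.082     ]
0.072 [0.50398663 0.24965682 0.072     ] [-0.00119049  0.05597249  0.        ] [0.54607967 0.25586912 0.072     ] [0.63665334 0.27253758 0.072     ]
tool x [-0.99014156 -0.14005555 -0.00203397] expected end [0.50721308 0.25535059 0.08835999] ctr [0.60127653 0.26865587 0.08855321]
```

```bash
python3 -m crank '0.001 -0.0035 0.012 0 0.001 0.03 1;0 0 0.012 0 0 0 1;0 0 0 0 0 0 1'
python3 -c "
from h import *
plan(186.5,0,(.6683,.2745,.05))"
```

```text
clock: 10.93
eef_pos: [0.6704, 0.276, 0.0661]
tool_rot: [-0.055, 0.998, 0.001, 0.003]
ft_force: [-0.1, -0.8, -2.6]
grip_width: 0.0557
1 rows of [ 0.0024 -0.0013  0.0161] [ 0.0019  0.0062 -0.004 ] | pos [0.6704 0.276  0.0661] err [-0.0021 -0.0015 -0.0161] rot [ 0.002  0.006 -0.004] F [-0.1 -0.8 -2.6] w 0.0557 t 10.9333 q [0.39 0.81 0.43 1.19 0.   0.28]
```

```bash
python3 -m crank '0.003 -0.002 0.008 0.002 0.006 -0.004 1;0 0 0.005 0 0 0 1;0 0 0 0 0 0 1'
python3 -m crank '0 0 0.003 0 0 0 1;0 0 0 0 0 0 1'
python3 -c "
from h import *
plan(186.5,0,(.6683,.2745,.044))"
```

```text
clock: 11.18
eef_pos: [0.6687, 0.2743, 0.054]
tool_rot: [-0.057, 0.998, 0.0, 0.001]
ft_force: [-0.2, -1.3, -3.0]
grip_width: 0.0557
clock: 11.35
eef_pos: [0.669, 0.2745, 0.0513]
tool_rot: [-0.058, 0.998, 0.001, 0.002]
ft_force: [0.1, -0.8, -3.5]
grip_width: 0.0558
1 rows of [0.0007 0.     0.0073] [0.0009 0.0036 0.0019] | pos [0.669  0.2745 0.0513] err [-0.0007 -0.     -0.0073] rot [0.001 0.004 0.002] F [ 0.1 -0.8 -3.5] w 0.0558 t 11.35 q [ 0.39  0.82  0.41  1.16 -0.    0.27]
```

```bash
python3 -m crank '0 0 0.003 0 0 0 1;0 0 0 0 0 0 1'
python3 -m crank '0 0 0.0025 0 0 0 1;0 0 0 0 0 0 1'
python3 -m crank '0 0 0.0025 0 0 0 1;0 0 0 0 0 0 1'
```

```text
clock: 11.52
eef_pos: [0.6695, 0.2748, 0.0489]
tool_rot: [-0.058, 0.998, 0.001, 0.002]
ft_force: [0.3, 0.4, -3.5]
grip_width: 0.0555
clock: 11.68
eef_pos: [0.6698, 0.275, 0.0468]
tool_rot: [-0.058, 0.998, 0.001, 0.003]
ft_force: [-0.1, 0.0, -3.1]
grip_width: 0.0558
clock: 11.85
eef_pos: [0.6701, 0.2751, 0.0445]
tool_rot: [-0.058, 0.998, 0.001, 0.003]
ft_force: [-0.6, -0.8, -1.9]
grip_width: 0.0557
```

```bash
python3 -m crank '0.001 0 0.002 0 0.002 0 1;0 0 0 0 0 0 1'
python3 -m crank '0.0005 0 0.002 0 0.002 0 1;0 0 0 0 0 0 1'
python3 -c "
from h import *
plan(186.5,0,(.6683,.2745,.0405))
snap('scene','o.png',(160,200,320,350),4)"
```

```text
clock: 12.02
eef_pos: [0.6693, 0.2751, 0.0428]
tool_rot: [-0.058, 0.998, 0.001, 0.003]
ft_force: [-1.9, 0.0, -1.7]
grip_width: 0.056
clock: 12.18
eef_pos: [0.669, 0.2751, 0.0412]
tool_rot: [-0.058, 0.998, 0.001, 0.002]
ft_force: [-1.8, -0.8, -1.0]
grip_width: 0.0556
1 rows of [ 0.0007 -0.0006  0.0007] [0.0022 0.0039 0.0022] | pos [0.669  0.2751 0.0412] err [-0.0007 -0.0006 -0.0007] rot [0.002 0.004 0.002] F [-1.8 -0.8 -1. ] w 0.0556 t 12.1833 q [0.39 0.82 0.4  1.14 0.   0.27]
```

```bash
python3 -m crank '0.0005 -0.0005 0.002 0 0.002 0 1;0 0 0 0 0 0 1'
python3 -m crank '0.0005 0 0.002 0 0.002 0 1;0 0 0 0 0 0 1'
python3 - <<'E'
from h import *
snap('top','p.png')
im=cv2.imread('pics/full_p.png')
for v in (155,165,175,185,192): print(v,im[v,184:228].max(axis=1))
print(im[180:210,205].max(axis=1), im[180:210,212].max(axis=1))
E
```

```text
clock: 12.4
eef_pos: [0.6691, 0.275, 0.0405]
tool_rot: [-0.058, 0.998, 0.002, 0.002]
ft_force: [-1.5, 0.2, -0.4]
grip_width: 0.0555
clock: 12.57
eef_pos: [0.6693, 0.2752, 0.0406]
tool_rot: [-0.058, 0.998, 0.002, 0.002]
ft_force: [-0.6, -0.1, -0.5]
grip_width: 0.0557
155 [126 104  85  84  84  85  85  85  84  85  81  69  56  63  83  94  98 100
  99 100  98  98 100 100 100 100 102 100 102 101 102 101 102 102 101 101
  91  76  72  63  73 100 114 108]
165 [110 116 136 117  90  83  85  83  85  84  85  86  85  79  77  89  96 100
  99 100  99  98  98 101 101  99  99 101 101 102 103 102 103 103 102 102
  99  90  73  71  68  66  73  71]
175 [136 125 112 106 116 112  93  83  84  86  85  86  85  85  85  88  93  97
  99 100 101 101  98 100 102 101 101 100 101 103 102 101 102 103 103 103
 102 102 102 101  88  72  65  66]
185 [162 149 138 128 116 107 115 129 109  87  83  85  86  85  85  85  85  87
  92  97 102 101 101 100 100 102 100  99  99 101 102 102 103 103 104 104
 102 101  97  78  68  66  59  55]
192 [178 167 155 143 133 122 110 108 128 132 105  80  78  82  83  85  84  85
  86  88  94  98 101 100 100 100 101 100 100 102 100 101 101 102 103 103
 103 102 101  94  79  74  75  73]
[ 99  99 100 100 100 101 100 101 101 100  99  99  98  98  98  96  96  94
  93  91  90  88  87  84  83  86  95 106 108  94] [100 101 101 100 101  99 101 100 100 101 100 100 100 100  99 100 100 101
 102 103 102  92  74  67  65  64  72  79  77  75]
```

Run:
```python
from h import *
a=ray('top',221.3,165,.036);b=ray('top',223.7,192,.036);e=ray('top',212,201.6,.036)
yaw=np.arctan2((a-b)[1],(a-b)[0]);d=np.array([np.cos(yaw),np.sin(yaw)]);n=np.array([-d[1],d[0]])
print(a,b,e,np.degrees(yaw))
d=np.array([np.cos(.143),np.sin(.143)]);n=np.array([-d[1],d[0]])
N=np.array([.5965,.264])
for q in(a,b,e):print('in notch frame x,y',(q[:2]-N)@d,(q[:2]-N)@n)
```

```text
[0.59903902 0.23610752 0.036     ] [0.52887615 0.22640707 0.036     ] [0.50356908 0.25488884 0.036     ] 7.871592537222538
in notch frame x,y -0.001461938452466206 -0.027969623113360494
in notch frame x,y -0.0722910905321394 -0.02757192791744666
in notch frame x,y -0.09328082414602383 0.004225715814459823
```

```bash
python3 -m crank '0 0 0 0 0 0 0;0 0 0 0 0 0 -0.6;0 0 0 0 0 0 -0.9;0 0 0 0 0 0 -0.9;0 0 0 0 0 0 -0.9'
python3 -m crank '0 0 -0.008 0 0 0 -0.9;0 0 -0.012 0 0 0 -0.9;0 0 -0.025 0 0 0 -0.9;0 0 -0.035 0 0 0 -0.9;0 0 -0.03 0 0 0 -0.9;0 0 0 0 0 0 -0.9'
python3 - <<'E'
from h import *
snap('top','q.png')
im=cv2.imread('pics/full_q.png')
for v in (165,192): print(v,im[v,184:228].max(axis=1))
print(im[195:210,212].max(axis=1))
E
```

```text
clock: 13.03
eef_pos: [0.6695, 0.2752, 0.0397]
tool_rot: [-0.058, 0.998, 0.002, 0.002]
ft_force: [0.1, -0.5, 0.3]
grip_width: 0.0808
clock: 13.53
eef_pos: [0.6673, 0.2739, 0.1547]
tool_rot: [-0.058, 0.998, 0.001, -0.001]
ft_force: [0.8, 0.8, 1.6]
grip_width: 0.081
165 [106 127 138 126 114  93  80  81  68  63  63  68  72  72  79  91 101 103
 103 104 102 101 103 105 104 104 103 105 106 106 106 105 106 105 106 105
 103  92  76  75  71  69  73  76]
192 [ 87  88  88  89  88  91 104 132 158 159 122  83  68  70  80  78  75  82
  98 103 102 103 104 103 104 105 103 103 103 104 104 105 104 107 107 107
 107 106 104  97  81  77  78  75]
[102 104 106 106 107 104  94  76  69  67  67  75  81  80  77]
```

```bash
python3 -m crank '0.015 -0.01 -0.03 0 0 0 -0.9;0.03 -0.02 -0.02 0 0 0 -0.9;0.03 -0.025 -0.01 0 0 0 -0.9;0.03 -0.025 0 0 0 0 -0.9;0.03 -0.025 0 0 0 0 -0.9;0.03 -0.025 0 0 0 0 -0.9;0.03 -0.025 0 0 0 0 -0.9;0.03 -0.025 0 0 0 0 -0.9;0.02 -0.02 0 0 0 0 -0.9;0 0 0 0 0 0 -0.9;0 0 0 0 0 0 -0.9'
python3 - <<'E'
from h import *
snap('top','r.png')
im=cv2.imread('pics/full_r.png'); print(readout.get_obs()['joint_pos'].round(2))
hsv=cv2.cvtColor(im,cv2.COLOR_BGR2HSV)
m=((hsv[...,1]<60)&(hsv[...,2]>150)).astype(np.uint8)
k=cv2.morphologyEx(m,cv2.MORPH_OPEN,np.ones((9,9),np.uint8))
k[:90]=0;k[240:]=0;k[:,:165]=0;k[:,300:]=0
cs,_=cv2.findContours(k,0,2)
N=np.array([.5965,.264]);d=np.array([np.cos(.143),np.sin(.143)]);n=np.array([-d[1],d[0]])
for c in cs:
  r=cv2.minAreaRect(c);P=[ray('top',*q,.036)[:2] for q in cv2.boxPoints(r)];C=np.mean(P,0)
  print(r,'centre',C,'notch',(C-N)@d,(C-N)@n,[np.linalg.norm(P[i]-P[i-1]).round(3) for i in range(4)],np.round(P,3).tolist())
E
```

```text
clock: 14.5
eef_pos: [0.4318, 0.0384, 0.207]
tool_rot: [-0.059, 0.998, -0.001, -0.008]
ft_force: [-0.4, 0.4, -0.4]
grip_width: 0.0811
[ 0.09  0.15 -0.24  1.2  -0.   -0.03]
((298.5, 202.5), (45.0, 1.0), 90.0) centre [0.50614965 0.03426596] notch -0.12216825122828734 -0.21451301416213472 [np.float64(0.116), np.float64(0.003), np.float64(0.116), np.float64(0.003)] [[0.564, 0.037], [0.564, 0.035], [0.448, 0.031], [0.448, 0.034]]
((259.0, 207.5), (63.0, 76.0), 90.0) centre [0.49167665 0.13453519] notch -0.12220384076348784 -0.11320464720749294 [np.float64(0.161), np.float64(0.196), np.float64(0.162), np.float64(0.192)] [[0.57, 0.235], [0.574, 0.04], [0.413, 0.036], [0.409, 0.227]]
((209.80047607421875, 165.75595092773438), (73.88394927978516, 23.484970092773438), 85.42607879638672) centre [0.59753455 0.26567125] notch 0.001262163631945495 0.0015067596044055407 [np.float64(0.194), np.float64(0.061), np.float64(0.195), np.float64(0.059)] [[0.691, 0.309], [0.697, 0.248], [0.504, 0.223], [0.498, 0.282]]
```

```bash
python3 -c "
from h import *
print(order.job_done())"
```

```text
the job is handed in; nothing more can be done
None
```

The wide retractor is lying across both silicone bars in the wide notch, released. I handed the job in at 14.5 s on the clock; no verdict came back.

- **Slide:** I pressed with closed, tilted fingertips at about 5–13 N and drew the strip out until its end hung about 45 mm over the deck's front edge. That is slightly more than the 4 cm asked.
- **Lift:** I gripped the strip by its long sides and lifted it out. It drooped about 5° in the grip.
- **Change of plan:** on the way to the basket the last joint came to its 3.14 limit. I swung the strip half a turn and laid it the other way round, which the task allows.
- **Set-down:** I lowered it until it rested on both bars, opened the fingers and moved the arm clear.

**Last checks:** a measurement from the top camera put the strip's centre about 1 mm lengthways and 1.5 mm sideways from my estimate of the notch centre. Its direction was about 7.4°, against 8.2° for the notch. It did not shift after release, and the wrist force was close to zero.

**Not confirmed:**
- **Flatness:** I inferred it from where the tool came to rest and the strip's apparent size. The 12-picture limit was used up, so I could not view a side picture.
- **Other items:** the other two retractors looked unmoved in the last pictures of the rack, and so did the scissors in the last one of the basket, taken before set-down. I did not measure any of them at the end.
- **Last joint:** it read 3.14 at its limit, rounded to two decimals, so I can't rule out that it went slightly past.

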